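# Fit the foot, set the stand's leg to its mark and hold the cam lever shut

## Robot

A 6-joint arm with a two-finger parallel gripper is mounted at the origin on the work surface. World frame = base frame: x ahead of the robot, y to its left, z up, the work surface at z = 0. Lengths are in m, angles in rad, forces in N, time in s.
With the tool pointing down it reaches from about 0.325 to 0.85 m from the base axis. Payload 4.4 kg.
Tool frame: the origin (TCP) lies midway between the tips of the shut fingers; the grasp point (between the pads) lies 19 mm behind it; z points along the fingers, y is the line along which they close (so a half turn about z gives the same grasp; the last joint's range is limited). The gripper opens to 94 mm and grips with 3 to 60 N. Pads are 16 mm wide; open, the fingers measure 119 mm over their backs; the gripper's body (75 mm by 177 mm) begins 78 mm behind the grasp point.
Start: joints at [-0.15, 0.207, 1.542, -0, 1.393, -0.15], TCP at [0.575, -0, 0.205] pointing down, gripper open.
Joint ranges: [-2.73, 2.73], [-0.86, 2.22], [0.23, 2.46], [-1.11, 4.25], [0.08, 2.63], [-2.82, 2.82]. Speed limits (rad/s): [2.79, 2.79, 3.14, 3.14, 3.14, 3.14].

## Interface

Orientations are given as a unit quaternion [w, x, y, z].
In Python, from station import robot gives the robot as it stands. The module is installed in compiled form; this text tells all that it offers.
- The arm moves only by the shell command python3 -m jog 'ROWS'. ROWS is a JSON object of lists of equal length, an entry for each row: "grip": the closure in counts, from 0 (fully open) to 255 (shut); "slide": the shift along the world's x, y, z in mm, a list of three; "twist": the turn about the world's z in degrees. A call has exactly 10 rows; each row shifts and turns the commanded pose from where the row before left it; what a row does not reach is not made up. A row lasts 1/10 s, in which the tool goes at most 50 mm and 8.59 degrees, less where a joint would pass 70% of its speed; a pose out of reach is approached as far as the arm can. A call with a gripper value outside its range is refused whole. The fingers move at their own pace and stop on an object; the grip force is fixed at half the most. Time passes only in rows, so rows that do not move let the fingers close, or fill a call up. It gives the time, the measured TCP pose, the force, the opening and the grip force at its end, in the units of the state.
- robot.observe(): the state, without advancing time (a new reading comes with each control period).
- robot.grab_frame(name): name is "scene" or "side" or "wrist"; returns (picture, depth): 420x560x3 uint8, red, green, blue; 420x560 float32, m along the optical axis (not along the pixel's ray), 0 where there is no reading.
- robot.calibration(name): a dict with "K" (3x3 intrinsics, pixels), "k1" (the pictures are not rectified: a ray, as slopes to the right and down, at radius r is drawn at 1 + k1 r^2 times it, then the intrinsics apply), "world_from_camera" (4x4, takes a point from camera to world coordinates). Camera axes: x right, y down, z forward; pixel columns grow to the right and rows downward; lengths in m; the calibration is good to about 2 mm. A picture is of the moment at which its call begins: read the wrist's pose just before it. calibration takes no time and is no camera call; for the wrist camera it gives the pose at the moment of the call.
- robot.job_done(): hands the job in; it is judged then, once.
The state is a dict: "t": time; "joint_pos": joint angles; "dq": joint speeds; "joint_torque": joint torques, N m; "tool_pos": TCP position; "eef_rot": TCP orientation; "wrist_force": force on the tool from outside, world axes, zero at the start; "moment": the same for the moment, N m; "finger_gap": opening from 0.0 (shut) to 1.0 (fully open); "gripper_force": force on a finger pad.
Only numpy, scipy, OpenCV 4.12 (cv2) and the standard library are available. Lean on these libraries where they do the work, as an engineer would, in place of code of your own. Each camera call takes 0.05 s, during which the arm holds its last target. There are 200 camera calls.

## Task

Pick the levelling foot (round disc with a slim upright stud) out of the crate of fittings, set it disc down in the cup on the end of the stand's sliding leg and let go of it. Then draw the leg out until its pointer lines up with the mark on the clip and, keeping it at the mark, slide the open cam lever fully shut by squeezing lever and grip plate together; do not shut the lever before the leg is on its mark. Finish while still holding: keep squeezing lever and grip plate with the leg at the mark, since the leg springs back if let go, and leave the mark clip and all other parts where they are.

Things in the scene. Friction and masses are not known exactly. Their poses are not given: they have to be found in the camera images.
- foot: levelling foot, steel: a round disc 36 mm in diameter and 11 mm thick with a plain round stud 14 mm in diameter standing up from its middle, 57 mm high over all (13 to 57 mm is stud); stands disc down in the crate. About 90 g (varies by a third). Origin at the centre of the underside of the disc; z up along the stud
- crate: open cardboard crate, fixed, 165 mm along its x, 270 mm along its y, 45 mm high, walls and floor 5 mm. Origin at the centre of its underside. The foot and five other fittings stand in it in two rows of three (rows along the crate's y, 72 mm apart; 82 mm apart within a row, each up to 6 mm off), in any order
- stand: the stand on its base plate (60 mm wide, 8 mm high, fixed to the bench). Origin on the bench under the mouth of the outer tube; the stand's y axis is the direction in which the leg slides out, z up. The outer tube (40 mm square, top at height 60 mm) runs 200 mm to -y from there
- leg (a joint): travel of the sliding leg out of the tube, m: 0 pushed in (where it starts), grows as it is drawn out along the stand's +y, stop at 0.125. A spring pulls it back in with 3 N at 0 rising to 4.6 N at full travel, so it goes back in if let go, lever shut or not (the cam still has to be tightened by a colleague). The leg is a 28 mm square bar, its top and the black pad under the plates reach height 58 mm
- grip_plate: fixed upright grip plate on the leg, aluminium, the one nearer the tube: 32 mm across the leg, 6 mm thick along it, from height 57 to 109 mm above the bench. Its flat outer face looks to the stand's -y, 28 mm to -y of point grip_mid. Push on that face to draw the leg out. The body's origin is on the bench straight below grip_mid (travels with the leg)
- lever_paddle: upright paddle of the cam lever, black, the one nearer the cup, same size and height as the grip plate and facing it. Its flat outer face looks to the stand's +y, 28 mm to +y of grip_mid with the lever open. It slides along the leg towards the grip plate. The body's origin is on the bench straight below grip_mid with the lever open, and travels with the lever
- cam (a joint): travel of the cam lever towards the grip plate, m: 0 open (where it starts), 0.014 fully shut, against its stop. It moves with 7 N and stays where it is left. Over the outer faces plate and paddle measure 56 mm open, 42 mm shut: one hand reaches over both and squeezes them together along the stand's y
- grip_mid (a point): point on the leg midway between the outer faces of grip plate and open lever, at height 88 mm; its y axis points the way the leg slides out. Clear space for the fingers beside both plates; the fingers' tips should stay above height 60 mm
- cup_floor (a point): middle of the inner floor of the open cup on the end of the leg, at height 30 mm: 54 mm inside diameter, 4 mm wall, 12 mm deep, open upwards. 112 mm to +y of grip_mid, moves with the leg
- leg_line (a point): tip of the leg's pointer, a 3 mm thin blade on the leg's +x side, level with grip_mid along the leg
- mark_line (a point): top edge of the length mark: a 3 mm thin upright blade on a small dark clip on the base plate's +x edge, 28 mm high. The leg is on the mark when leg_line and mark_line agree along the stand's y. At the start it lies 45 to 100 mm to +y of leg_line; it stays put in the run. Its y axis is the stand's y
- bolt: bystander in the crate: short hex bolt standing on its hex head (30 mm across flats, 12 high; shank 18 mm diameter, 40 mm high over all). Origin at the underside
- bearing: bystander in the crate: flat bearing ring, 38 mm outside diameter, 14 mm high. Origin at the underside
- bush: bystander in the crate: plain rubber cylinder, 32 mm diameter, 30 mm high. Origin at the underside
- nut: bystander in the crate: dark hex nut blank, 32 mm across flats, 20 mm high. Origin at the underside
- cap: bystander in the crate: black plastic cap, 34 mm diameter, tapering upwards, 22 mm high. Origin at the underside
- carton: bystander on the bench: brown cardboard carton 70 x 110 x 55 mm. Origin at the underside
- filter: bystander on the bench: blue oil filter can, 76 mm diameter, 85 mm high. Origin at the underside
- wrench: bystander on the bench: open-ended wrench, lying flat. Origin at the underside
Mind the look-alikes: they are no part of the job. Leave any brown, orange or purple look-alike of the foot alone.

How it is judged:
On the way, in this order (a step that is already met when the one before it is completed fails the run):
1. the levelling foot sits in the cup and is let go (horizontal distance between foot and cup_floor below 0.012 m and z of foot in the frame of cup_floor between -0.004 and 0.004 m and angle between foot's own z axis and vertical below 0.15 rad and contact force between the fingers and foot below 0.1 N), for 0.2 s.
2. the leg is on the mark (within 5 mm) with the lever still open (under 4 mm of travel) (y of leg_line in the frame of mark_line between -0.005 and 0.005 m and value of joint cam below 0.004 m), for 0.1 s.
3. the lever is shut with the leg on the mark (y of leg_line in the frame of mark_line between -0.005 and 0.005 m and value of joint cam above 0.0115 m), for 0.2 s.
At the end, for the whole second after the job is handed in: Fingers still press on grip plate and lever paddle (over 2 N each); pointer within 5 mm of the mark, leg at rest; lever shut (at least 11.5 of 14 mm); the foot upright in the cup (within 12 mm of its middle, down on its floor), not touched by the fingers (all of step 1 and all of step 3 and contact force between the fingers and grip_plate above 2 N and contact force between the fingers and lever_paddle above 2 N and velocity of joint leg between -0.01 and 0.01 m/s); the arm keeps its last pose, push and grip.
It fails at once if the lever is being shut (over 4 mm) while the leg is more than 9 mm off the mark (value of joint cam above 0.004 m and not (y of leg_line in the frame of mark_line between -0.009 and 0.009 m)).
It fails at once if the mark clip is shifted by over 4 mm (distance of mark_line from where it was at the start of the episode above 0.004 m).
It fails at once if another part is shifted by over 30 mm (distance of any of bolt, bearing, bush, nut, cap, carton, filter, wrench from where it was at the start of the episode above 0.03 m).
It also fails if it takes over 59 s, if anything falls off the work surface, if the arm or the gripper's body presses on something with over 40 N, if the wrist force passes 120 N, or if a joint passes its speed limit or range.

## Working session

There is one attempt and no reset: what is moved stays moved. The work goes in short steps, Python scripts to look and compute and a shell command to move; the robot and the scene stay as the last step left them, time stands still between calls to the robot, and variables do not carry over. Pictures are saved under pics/ and viewed, at most 10 in all, crops included, and the job is handed in when it is done.

```bash
mkdir -p pics
cat > h.py <<'E'
import numpy as np, cv2
from station import robot
def cast(cal,uv,z):
    K=np.array(cal["K"]);T=np.array(cal["world_from_camera"])
    p=cv2.undistortPoints(np.array(uv,float).reshape(-1,1,2),K,np.array([cal["k1"],0,0,0,0.]))[:,0]
    d=np.c_[p,np.ones(len(p))]@T[:3,:3].T;o=T[:3,3]
    return o+d*((z-o[2])/d[:,2])[:,None]
def cloud(cal,dep):
    K=np.array(cal["K"]);T=np.array(cal["world_from_camera"]);h,w=dep.shape
    v,u=np.mgrid[:h,:w]
    p=cv2.undistortPoints(np.stack([u,v],-1).reshape(-1,1,2).astype(float),K,np.array([cal["k1"],0,0,0,0.]))[:,0]
    d=np.c_[p,np.ones(len(p))]*dep.reshape(-1,1)
    return (d@T[:3,:3].T+T[:3,3]).reshape(h,w,3)
E
python3 - <<'E'
from h import *
ims=[]
for n in ["scene","side"]:
    c=robot.calibration(n);im,d=robot.grab_frame(n);np.savez(n,im=im,d=d)
    print(n,c["K"],c["k1"],np.round(c["world_from_camera"],3).tolist())
    cv2.imwrite(f"pics/{n}0.png",im[...,::-1])
print(robot.observe())
E
```

```text
scene [[438.76911372   0.         278.25530292]
 [  0.         438.76911372 217.42813275]
 [  0.           0.           1.        ]] 0.04578239603703745 [[-0.784, 0.303, -0.542, 1.194], [0.62, 0.415, -0.665, 0.748], [0.024, -0.858, -0.513, 0.703], [0.0, 0.0, 0.0, 1.0]]
side [[453.21496366   0.         274.50144834]
 [  0.         453.21496366 211.49616954]
 [  0.           0.           1.        ]] -0.016494352015465733 [[0.671, -0.55, 0.498, 0.047], [-0.741, -0.514, 0.432, -0.458], [0.018, -0.659, -0.752, 0.822], [0.0, 0.0, 0.0, 1.0]]
{'t': 0.1, 'joint_pos': array([-1.50473179e-01,  2.07317186e-01,  1.54276925e+00, -8.13703333e-06,
        1.39349044e+00, -1.50504717e-01]), 'dq': array([ 0.00157399, -0.00219118, -0.00240502,  0.00086014, -0.00030171,
       -0.00146834]), 'joint_torque': array([-3.50521914e-04, -3.71862960e+01, -2.82294059e+01,  7.01280241e-02,
        3.11360427e-02, -6.17781598e-05]), 'tool_pos': array([5.74293132e-01, 1.08512556e-04, 2.04436753e-01]), 'eef_rot': array([-7.96397016e-04,  7.07094773e-01,  7.07118094e-01, -5.91647619e-04]), 'wrist_force': array([-0.97198846, -0.47959726, -0.33253083]), 'moment': array([ 0.03791011,  0.02068998, -0.0201817 ]), 'gripper_force': 0.0, 'finger_gap': 1.0010957227570227}
```

View pics/scene0.png

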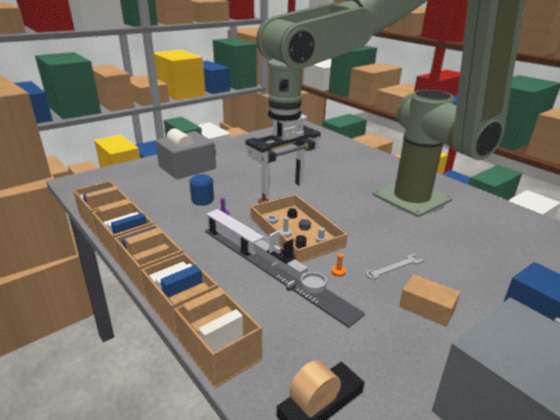

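View pics/side0.png

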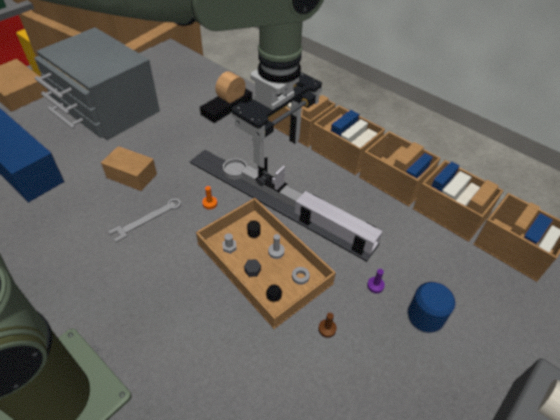

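The side view shows candidates for the foot: a grey stud at (229,243), a grey stud at (276,247), orange at (209,198), purple at (377,281) and brown at (328,324). The two grey ones are the bolt and the foot, and the coloured ones are decoys. I'll check the grey ones in a crop and measure.

Run:
```python
from h import *
S=np.load("side.npz");c=robot.calibration("side");P=cloud(c,S["d"])
a=cv2.resize(S["im"][215:325,190:340],None,fx=5,fy=5,interpolation=cv2.INTER_CUBIC)
cv2.imwrite("pics/crop1.png",a[...,::-1])
b=cv2.resize(S["im"][145:265,185:385],None,fx=4,fy=4,interpolation=cv2.INTER_CUBIC)
cv2.imwrite("pics/crop2.png",b[...,::-1])
for n,(u,v,z) in dict(A=(229,237,.04),B=(276,238,.057+.005)).items():
    print(n,cast(c,[(u,v)],z)[0].round(3),P[v,u].round(3))
for box in [(215,228,245,256),(262,230,290,262)]:
    q=P[box[1]:box[3],box[0]:box[2]].reshape(-1,3);print(np.percentile(q[:,2],[5,50,90,97,100]).round(3)); t=q[q[:,2]>q[:,2].max()-.006];print(len(t),t.mean(0).round(4))
# stand direction & crate
print("crate",cast(c,[(256,200),(197,237),(333,274),(273,320)],.045).round(3).tolist())
print("base",cast(c,[(200,152),(191,161),(379,247),(371,258)],.008).round(3).tolist())
print("tube top",cast(c,[(314,194),(381,237),(301,207),(371,247)],.06).round(3).tolist())
```

```text
A [0.442 0.014 0.04 ] [0.441 0.012 0.043]
B [ 0.497 -0.074  0.062] [ 0.497 -0.074  0.063]
[0.003 0.006 0.035 0.046 0.822]
3 [ 0.0474 -0.4577  0.822 ]
[0.004 0.007 0.037 0.061 0.822]
2 [ 0.0474 -0.4577  0.822 ]
crate [[0.558, 0.044, 0.045], [0.393, 0.062, 0.045], [0.517, -0.213, 0.045], [0.358, -0.192, 0.045]]
base [[0.607, 0.298, 0.008], [0.567, 0.289, 0.008], [0.668, -0.233, 0.008], [0.63, -0.237, 0.008]]
tube top [[0.654, -0.051, 0.06], [0.654, -0.236, 0.06], [0.602, -0.055, 0.06], [0.617, -0.235, 0.06]]
```

View pics/crop1.png

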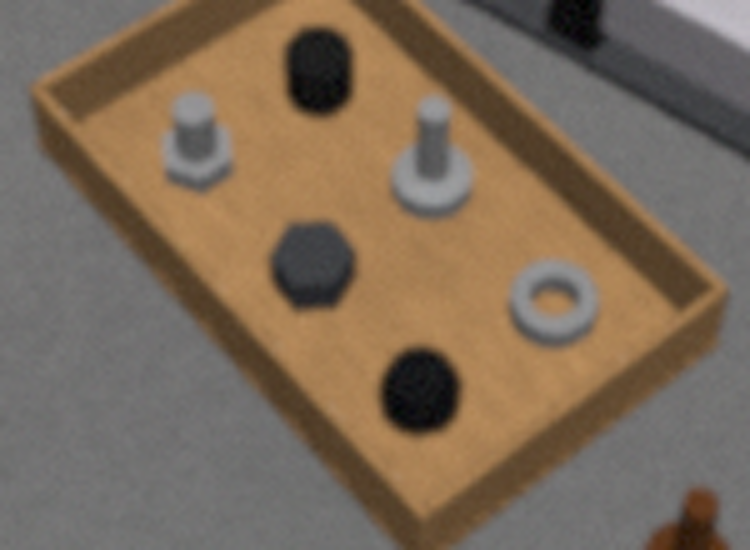

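View pics/crop2.png

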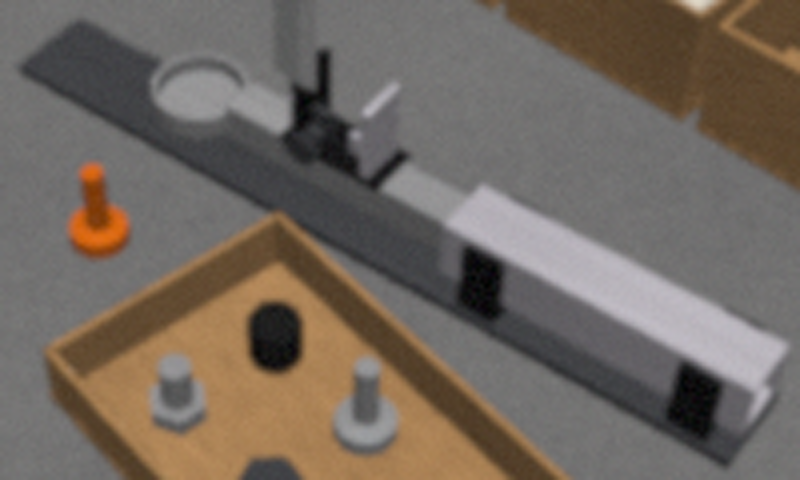

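The crop confirms it. The foot is the round disc with the slim, tall stud at side pixel (276,247), at about (0.497, -0.074) in the crate. (229,243) is the hex bolt. I'm moving above the foot and turning the fingers along the stand's y.

```bash
python3 -m jog '{"grip":[0,0,0,0,0,0,0,0,0,0],"slide":[[-8,-8,0],[-8,-8,0],[-8,-8,0],[-8,-8,0],[-8,-8,0],[-8,-7,0],[-8,-7,0],[-7,-7,0],[-7,-7,0],[-7,-7,0]],"twist":[-8.5,-8.5,-8.5,-8.5,-8.5,-8.5,-8.5,-8.5,-8.5,-8.5]}'
python3 - <<'E'
from h import *
c=robot.calibration("wrist");im,d=robot.grab_frame("wrist");np.savez("w1",im=im,d=d)
cv2.imwrite("pics/w1.png",im[...,::-1]);print(np.round(c["world_from_camera"],3).tolist())
S=np.load("side.npz");P=cloud(robot.calibration("side"),S["d"])
# stud: mask from side image columns/rows
for n in ["side"]:
    q=P[225:262,262:292].reshape(-1,3);t=q[(q[:,2]>.03)&(q[:,2]<.065)];print(len(t),np.median(t,0).round(4))
Q=cloud(c,d);m=(Q[...,2]>.03)&(Q[...,2]<.068)&(np.hypot(Q[...,0]-.497,Q[...,1]+.074)<.02)
print("wrist stud",m.sum(),np.median(Q[m],0).round(4) if m.any() else 0, np.median(Q[m&(Q[...,2]>.055)],0))
o=robot.observe();print(o["tool_pos"],o["eef_rot"],o["joint_pos"])
E
```

```text
t: 1.1
tool_pos: [0.4973, -0.0751, 0.2049]
eef_rot: [-0.0, 0.999, 0.041, -0.001]
wrist_force: [0.1, 0.2, -0.2]
finger_gap: 1.0
gripper_force: 0.0
[[0.08, -0.961, -0.264, 0.573], [-0.997, -0.077, -0.021, -0.07], [0.0, 0.265, -0.964, 0.384], [0.0, 0.0, 0.0, 1.0]]
164 [ 0.5046 -0.0719  0.0441]
wrist stud 242 [ 0.5008 -0.0729  0.0615] [ 0.49907252 -0.0729884   0.0620295 ]
[ 0.49639064 -0.07600483  0.20483586] [ 2.23219181e-04  9.99265403e-01  3.83072949e-02 -1.07466741e-03] [-3.23628070e-01  5.28576920e-02  1.71563591e+00 -1.20154835e-03
  1.37495119e+00  1.17076978e+00]
```

View pics/w1.png

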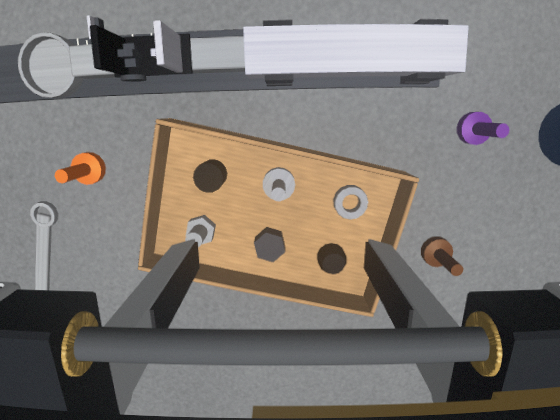

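The wrist view shows the foot at (279,184). The stand is nearly parallel to the image, with the cup at (47,65), the black paddle at (97,45), the grip plate at (165,46) and the tube at 245–465.

```bash
cat > m.py <<'E'
from h import *
def circ(p):
    A=np.c_[2*p[:,:2],np.ones(len(p))];s=np.linalg.lstsq(A,(p[:,:2]**2).sum(1),rcond=None)[0];return s[:2],np.sqrt(s[2]+s[:2]@s[:2])
E
python3 - <<'E'
from m import *
W=np.load("w1.npz");c=robot.calibration("wrist");Q=cloud(c,W["d"])
m=(abs(Q[...,2]-.062)<.004)&(np.hypot(Q[...,0]-.498,Q[...,1]+.073)<.014)
print("stud top",m.sum(),(Q[m].min(0)+Q[m].max(0))/2,Q[m].mean(0))
print("cast",cast(c,[(280,186),(279,184)],.062)[0], "disc",cast(c,[(279,183)],.016))
# tube
m=(abs(Q[...,2]-.06)<.004)&(Q[...,0]>.56)&(Q[...,1]<-.04)
p=Q[m][:,:2];mu=p.mean(0);r=cv2.minAreaRect(p.astype(np.float32));print("tube",m.sum(),r,cv2.boxPoints(r).round(4).tolist())
# plates
m=(Q[...,2]>.075)&(Q[...,2]<.115)&(Q[...,0]>.55)&(Q[...,1]>-.0)&(Q[...,1]<.2)
p=Q[m];print("plates n",len(p),p[:,2].max())
m2=m.astype(np.uint8);n,l,s,ce=cv2.connectedComponentsWithStats(m2)
for i in range(1,n):
    q=Q[l==i];
    if len(q)>30: print(s[i],q.min(0).round(4),q.max(0).round(4),np.median(q,0).round(4))
# cup rim
m=(abs(Q[...,2]-.042)<.003)&(Q[...,0]>.53)&(Q[...,1]>.12)
p=Q[m]; print("rim",len(p),circ(p) if len(p)>10 else 0,p.min(0),p.max(0))
S=np.load("side.npz");R=cloud(robot.calibration("side"),S["d"]);m=(abs(R[...,2]-.042)<.003)&(R[...,0]>.53)&(R[...,1]>.15)&(R[...,1]<.26)&(R[...,0]<.65)
p=R[m]; print("rim side",len(p),circ(p) if len(p)>10 else 0)
S=np.load("scene.npz");R=cloud(robot.calibration("scene"),S["d"]);m=(abs(R[...,2]-.042)<.003)&(R[...,0]>.53)&(R[...,1]>.15)&(R[...,1]<.26)&(R[...,0]<.65)
p=R[m]; print("rim scene",len(p),circ(p) if len(p)>10 else 0)
a=cv2.resize(W["im"][0:110,0:220],None,fx=3.6,fy=3.6,interpolation=cv2.INTER_CUBIC)
b=cv2.resize(S["im"][205:325,230:370],None,fx=5.6,fy=5.6,interpolation=cv2.INTER_CUBIC)[:300+300]
cv2.imwrite("pics/scrop.png",b[...,::-1][:600])
E
```

```text
stud top 168 [ 0.49743367 -0.07405938  0.0609251 ] [ 0.49771711 -0.07395198  0.06188033]
cast [ 0.50529556 -0.07498221  0.062     ] disc [[ 0.49890269 -0.07424913  0.016     ]]
tube 10780 ((0.6300679445266724, -0.1688796728849411), (0.2587299942970276, 0.08717687427997589), 81.87313079833984) [[0.5685999989509583, -0.290800005197525], [0.6549000144004822, -0.30309998989105225], [0.6915000081062317, -0.04699999839067459], [0.6051999926567078, -0.034699998795986176]]
plates n 2107 0.11152143501378486
[153  20  24  51 885] [0.6025 0.0206 0.0752] [0.635  0.03   0.1108] [0.6183 0.0234 0.1029]
[  89   25   45   48 1222] [0.5972 0.059  0.075 ] [0.6297 0.08   0.1115] [0.6139 0.0727 0.0971]
rim 724 (array([0.60489642, 0.16068929]), np.float64(0.028919968870220452)) [0.57451352 0.12127505 0.0390447 ] [0.63579408 0.19248051 0.04384774]
rim side 78 (array([0.60662078, 0.163783  ]), np.float64(0.028585299424454782))
rim scene 75 (array([0.60580858, 0.16544068]), np.float64(0.02870183709213913))
```

```bash
python3 -c "
import cv2;print(cv2.imread('pics/scrop.png').shape)"
```

```text
(600, 784, 3)
```

View pics/scrop.png

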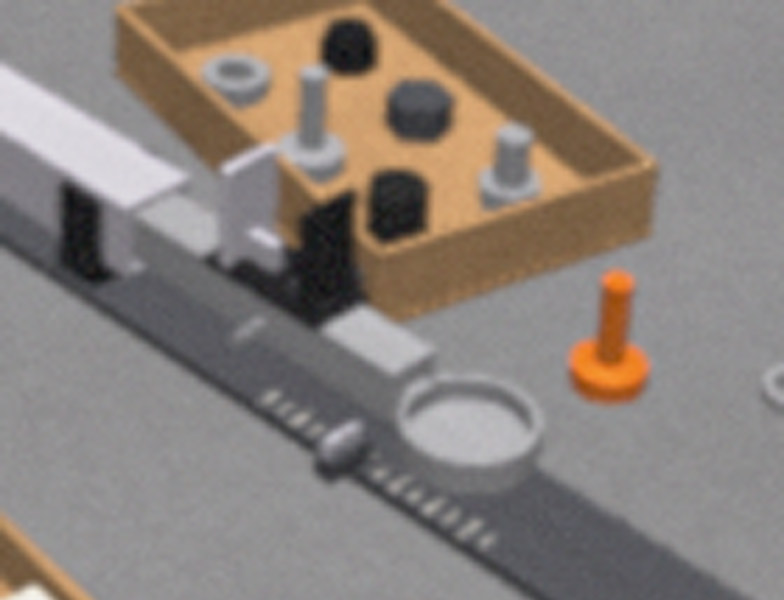

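The scene crop shows the pointer at roughly full-frame (274,264) and the mark blade at (292,281). I'll descend on the foot with the fingers half closed to clear its neighbours.

```bash
python3 -m jog '{"grip":[120,120,120,120,120,120,120,120,120,120],"slide":[[1,1,-10],[0,0,-20],[0,0,-25],[0,0,-25],[0,0,-25],[0,0,-20],[0,0,-20],[0,0,-17],[0,0,-12],[0,0,0]],"twist":[0,0,0,0,0,0,0,0,0,0]}' && python3 -m jog '{"grip":[255,255,255,255,255,255,255,255,255,255],"slide":[[0,0,0],[0,0,0],[0,0,0],[0,0,0],[0,0,0],[0,0,0],[0,0,0],[0,0,10],[0,0,20],[0,0,30]],"twist":[0,0,0,0,0,0,0,0,0,0]}'
python3 -c "
from h import *
S=np.load('scene.npz');R=cloud(robot.calibration('scene'),S['d'])
np.set_printoptions(suppress=True,precision=4)
for v in range(279,286,2): print([R[v,u].round(3).tolist() for u in range(288,296,2)])
for v in range(262,266): print([R[v,u].round(3).tolist() for u in range(272,277)])
"
```

```text
t: 2.15
tool_pos: [0.4971, -0.073, 0.029]
eef_rot: [-0.001, 0.999, 0.045, -0.002]
wrist_force: [-1.3, -0.3, 0.3]
finger_gap: 0.53
gripper_force: 0.0
t: 3.15
tool_pos: [0.497, -0.0735, 0.0907]
eef_rot: [-0.001, 0.999, 0.044, -0.002]
wrist_force: [0.5, -0.8, -0.2]
finger_gap: 0.143
gripper_force: 30.0
[[0.625, 0.095, 0.007], [0.623, 0.1, 0.009], [0.617, 0.101, 0.007], [0.613, 0.104, 0.007]]
[[0.63, 0.101, 0.006], [0.626, 0.104, 0.007], [0.641, 0.128, 0.03], [0.634, 0.128, 0.026]]
[[0.652, 0.126, 0.028], [0.647, 0.129, 0.027], [0.64, 0.128, 0.023], [0.633, 0.127, 0.019]]
[[0.654, 0.129, 0.024], [0.645, 0.127, 0.019], [0.641, 0.129, 0.018], [0.638, 0.132, 0.019]]
[[1.194, 0.748, 0.703], [0.631, 0.041, 0.03], [0.632, 0.046, 0.033], [0.632, 0.049, 0.035], [0.63, 0.052, 0.036]]
[[0.618, 0.02, 0.008], [0.632, 0.042, 0.028], [0.638, 0.053, 0.037], [0.637, 0.056, 0.039], [0.634, 0.056, 0.037]]
[[0.647, 0.056, 0.04], [0.646, 0.059, 0.041], [0.642, 0.059, 0.039], [0.637, 0.056, 0.035], [0.634, 0.057, 0.035]]
[[0.647, 0.058, 0.038], [0.645, 0.058, 0.037], [0.639, 0.055, 0.033], [0.639, 0.059, 0.035], [0.63, 0.052, 0.027]]
```

```bash
python3 -m jog '{"grip":[255,255,255,255,255,255,255,255,255,255],"slide":[[0,0,30],[0,10,35],[10,20,10],[14,30,0],[16,34,0],[17,35,0],[17,35,0],[15,32,0],[12,25,0],[7,15,0]],"twist":[0,0,0,0,0,0,0,0,0,0]}' && python3 -m jog '{"grip":[255,255,255,255,255,255,255,255,255,255],"slide":[[0,0,-10],[0,0,-20],[0,0,-20],[0,0,-20],[0,0,-10],[0,0,0],[0,0,0],[0,0,0],[0,0,0],[0,0,0]],"twist":[0,0,0,0,0,0,0,0,0,0]}'
python3 - <<'E'
from m import *
np.set_printoptions(suppress=True,precision=4)
o=robot.observe();t=o["tool_pos"];print(t,o["wrist_force"])
ims=[]
for n in ["scene","side","wrist"]:
    c=robot.calibration(n);im,d=robot.grab_frame(n);R=cloud(c,d);np.savez(n+"2",im=im,d=d)
    m=(abs(R[...,2]-.042)<.003)&(np.hypot(R[...,0]-.606,R[...,1]-.163)<.036)&(np.hypot(R[...,0]-.606,R[...,1]-.163)>.023)
    p=R[m];print(n,len(p),circ(p) if len(p)>10 else 0)
    K=np.array(c["K"]);T=np.linalg.inv(c["world_from_camera"]);q=T[:3,:3]@[.606,.163,.06]+T[:3,3];u,v=(K@q/q[2])[:2].astype(int)
    h=70 if n!="wrist" else 130
    a=im[max(0,v-h):v+h,max(0,u-h):u+h];ims.append(cv2.resize(a,(266,266),interpolation=cv2.INTER_CUBIC));print(u,v)
cv2.imwrite("pics/place.png",np.hstack(ims)[...,::-1])
E
```

```text
t: 4.15
tool_pos: [0.6073, 0.1639, 0.1666]
eef_rot: [-0.0, 0.999, 0.045, 0.0]
wrist_force: [0.4, -0.9, -0.3]
finger_gap: 0.145
gripper_force: 30.0
t: 5.15
tool_pos: [0.6077, 0.1621, 0.0875]
eef_rot: [-0.0, 0.999, 0.044, 0.001]
wrist_force: [0.3, 0.1, -1.4]
finger_gap: 0.141
gripper_force: 30.0
[0.6077 0.1621 0.0875] [ 0.2978  0.0658 -1.4053]
scene 98 (array([0.6062, 0.1642]), np.float64(0.029684333416732763))
313 272
side 71 (array([0.6062, 0.1632]), np.float64(0.02883874837788942))
234 161
wrist 1108 (array([0.605, 0.163]), np.float64(0.029055402830133234))
278 239
```

View pics/place.png

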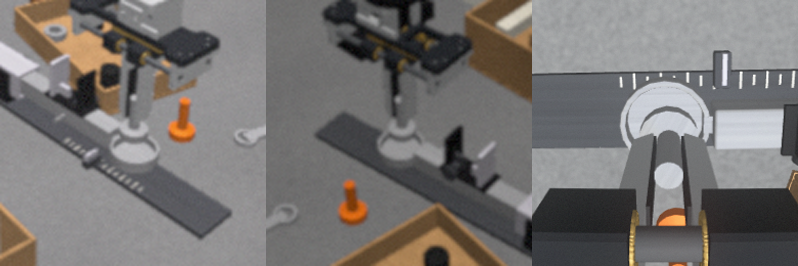

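The foot hangs centred over the cup in all three views. I'll lower it, release and rise.

```bash
python3 -m jog '{"grip":[255,255,255,255,255,255,255,255,255,255],"slide":[[-1,1,-5],[-1,0,-10],[0,0,-10],[0,0,-5],[0,0,-3],[0,0,-1],[0,0,0],[0,0,0],[0,0,0],[0,0,0]],"twist":[0,0,0,0,0,0,0,0,0,0]}' && python3 -m jog '{"grip":[160,120,120,120,120,120,120,120,120,120],"slide":[[0,0,0],[0,0,0],[0,0,0],[0,0,0],[0,0,0],[0,0,0],[0,0,10],[0,0,20],[0,0,30],[0,0,30]],"twist":[0,0,0,0,0,0,0,0,0,0]}' && python3 -m jog '{"grip":[0,0,0,0,0,0,0,0,0,0],"slide":[[0,0,15],[0,-10,15],[0,-15,10],[0,-15,0],[0,-15,0],[0,-15,0],[0,-12,0],[0,-8,0],[0,0,0],[0,0,0]],"twist":[0,0,0,0,0,0,0,0,0,0]}'
python3 - <<'E'
from m import *
np.set_printoptions(suppress=True,precision=4)
c=robot.calibration("wrist");o=robot.observe();print(o["tool_pos"],o["eef_rot"])
im,d=robot.grab_frame("wrist");np.savez("w3",im=im,d=d);R=cloud(c,d)
cv2.imwrite("pics/w3.png",im[...,::-1])
r=np.hypot(R[...,0]-.606,R[...,1]-.163)
m=(abs(R[...,2]-.042)<.003)&(r<.036)&(r>.023);p=R[m];print("rim",len(p),circ(p))
m=(R[...,2]>.078)&(R[...,2]<.095)&(r<.03);p=R[m];print("stud top",len(p),p.mean(0) if len(p) else 0)
E
```

```text
t: 6.3
tool_pos: [0.6041, 0.163, 0.0566]
eef_rot: [0.0, 0.999, 0.044, -0.001]
wrist_force: [-10.9, -1.9, 24.3]
finger_gap: 0.142
gripper_force: 30.0
t: 7.3
tool_pos: [0.6047, 0.163, 0.1437]
eef_rot: [0.0, 0.999, 0.044, -0.0]
wrist_force: [-0.3, 0.1, 0.2]
finger_gap: 0.53
gripper_force: 0.0
t: 8.3
tool_pos: [0.6049, 0.073, 0.1823]
eef_rot: [-0.0, 0.999, 0.043, -0.0]
wrist_force: [0.6, -0.1, 0.3]
finger_gap: 1.002
gripper_force: 0.0
[0.6049 0.073  0.1823] [-0.0002  0.9991  0.0435 -0.0001]
rim 811 (array([0.6052, 0.1632]), np.float64(0.0287739443775486))
stud top 262 [0.6034 0.1611 0.0859]
```

View pics/w3.png

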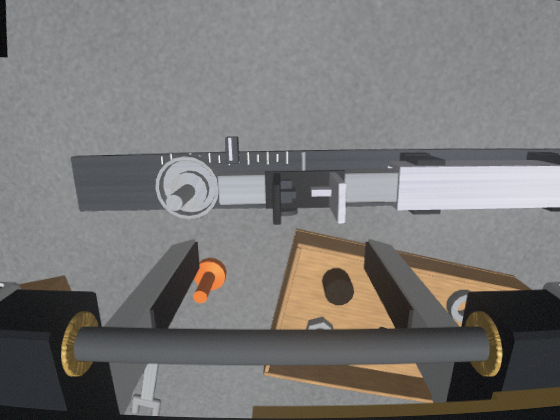

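The foot stands in the cup at (187,188). The mark clip is at (232,150), the pointer blade at (304,161), the paddle at (277,198) and the plate at (340,198). Now I'll measure the distances along the stand axis.

Run:
```python
from m import *
np.set_printoptions(suppress=True,precision=4)
W=np.load("w3.npz");c=robot.calibration("wrist");im=W["im"];R=cloud(c,W["d"])
# stand axis from base-plate edges / tube edge: fit far tube top edge
pix=[(80,157),(560,150)]
for z,uv in [(.008,[(80,157),(540,150)]),(.008,[(82,211),(270,209)]),(.06,[(400,168),(555,166)]),(.06,[(400,209),(555,208)])]:
    p=cast(c,uv,z);dd=p[1]-p[0];print("edge",p[:,:2].tolist(),np.degrees(np.arctan2(-dd[1],-dd[0]))-90)
a=np.array
for n,(u0,v0,u1,v1) in dict(ptr=(299,153,309,169),mark=(226,136,240,163)).items():
    q=R[v0:v1,u0:u1];zmin=.02 
    m=(q[...,2]>zmin)&(q[...,2]<.056);vv,uu=np.nonzero(m);t=q[m]
    print(n,len(t),np.percentile(t[:,2],[5,50,95]),"px",uu.min()+u0,uu.max()+u0,vv.min()+v0,vv.max()+v0,"top",np.median(t[t[:,2]>np.percentile(t[:,2],70)],0),t.min(0),t.max(0))
m=(R[...,2]>.072)&(R[...,2]<.115)&(R[...,0]>.58)&(R[...,1]>0)&(R[...,1]<.1)
n,l,s,_=cv2.connectedComponentsWithStats(m.astype(np.uint8))
for i in range(1,n):
    q=R[l==i]
    if len(q)>40: t=q[q[:,2]>.104];print(s[i],q.min(0),q.max(0),"top",len(t),t.mean(0),t.min(0),t.max(0))
g=cv2.cvtColor(im,cv2.COLOR_RGB2GRAY)
print(g[156:166:3,298:311]);print(g[138:164:4,224:242])
```

```text
edge [[0.6210676916888265, 0.287612479707006], [0.6721917944402188, -0.20032572895123416]] 5.981385461601633
edge [[0.5613407886113871, 0.28916194379571525], [0.5816599335370451, 0.08266643214971019]] 5.619809553179735
edge [[0.6442072529392932, -0.030434834695420673], [0.6606540360082228, -0.17871442821773334]] 6.329226540021281
edge [[0.6066283323498379, -0.03711868080665115], [0.620941474229681, -0.19087752847727943]] 5.318237529279102
ptr 63 [0.038  0.0393 0.0407] px 302 305 153 168 top [0.6408 0.055  0.0401] [0.6332 0.0525 0.0376] [0.6475 0.0568 0.0409]
mark 205 [0.0201 0.0218 0.029 ] px 226 237 137 162 top [0.645  0.1259 0.0284] [0.63   0.1192 0.02  ] [0.6554 0.131  0.0298]
[330 174  17  50 632] [0.6031 0.023  0.0722] [0.6356 0.032  0.1111] top 367 [0.6197 0.0278 0.1087] [0.6031 0.023  0.104 ] [0.6354 0.0318 0.1111]
[272 176  24  49 514] [0.5982 0.0615 0.0721] [0.6302 0.0817 0.1109] top 330 [0.6146 0.0772 0.109 ] [0.5982 0.073  0.1043] [0.63   0.0817 0.1109]
[[ 90  90  91 103 144 177 163 120  88  90  89  90  91]
 [ 85  87  85  99 144 175 164 118  87  86  85  87  84]
 [ 89  89  86 101 143 175 163 121  87  90  88  89  86]
 [ 90  88  88 103 141 178 163 120  88  87  89  92  91]]
[[142  99  85  87 205 205 201 128  99  89  90  91  89  60 102 144 144 146]
 [141  94  89  93 184 219 217 159 101  88  91  88  88  55  85 141 142 143]
 [143 106  90  91 155 218 217 184 107  87  90  90  87  64  75 146 148 145]
 [139 108  87  89 128 219 219 213 105  89  91  91  88  71  74 139 145 141]
 [ 90  92  84  90 107 220 220 215 130  92  89  90  89  84  66  87  88  91]
 [ 92  93  84  88 101 189 218 214 161  99  91  91  94  88  62  78  93  90]
 [ 88  90  82  93  89  91  91  92  91  93  91  91  91  85  91 150  86  87]]
```

Run:
```python
from m import *
np.set_printoptions(suppress=True,precision=4)
W=np.load("w3.npz");c=robot.calibration("wrist");R=cloud(c,W["d"])
a=np.radians(5.7);e=np.array([-np.sin(a),np.cos(a)]);x=np.array([np.cos(a),np.sin(a)])
for n,p in [("ptr",cast(c,[(303.2,161)],.040)[0]),("mark",cast(c,[(229.8,150)],.0285)[0]),("mark2",cast(c,[(229,140)],.0285)[0]),("cup",np.array([.6056,.1633])),("plate",np.array([.6197,.0278])),("paddle",np.array([.6146,.0772])),("tcp",robot.observe()["tool_pos"])]:
    print(n,p,"along",p[:2]@e,"across",p[:2]@x)
print((R[142:160:4,226:240,2]*1000).astype(int))
for n in("ptr",):
  q=R[160:166,302:305];print(q.reshape(-1,3).mean(0)[:2]@e)
q=R[140:156,228:232].reshape(-1,3);q=q[q[:,2]>.0255];print("mark depth",len(q),(q[:,:2]@e).mean())
for k in("scene","scene2"):
  S=np.load(k+".npz");Q=cloud(robot.calibration("scene"),S["d"])
  for nm,b,zl in[("mark",(284,276,300,292),(.025,.032)),("ptr",(266,256,282,272),(.036,.044))]:
    q=Q[b[1]:b[3],b[0]:b[2]].reshape(-1,3);q=q[(q[:,2]>zl[0])&(q[:,2]<zl[1])&(q[:,:2]@x>.62)];print(k,nm,len(q),np.median(q[:,:2]@e), np.median(q[:,:2]@x))
```

```text
ptr [0.64  0.055 0.04 ] along -0.008872257712223644 across 0.64231071951581
mark [0.6431 0.1259 0.0285] along 0.06136326614327456 across 0.6523922109909885
mark2 [0.6526 0.1271 0.0285] along 0.06167317812162593 across 0.6619617908590615
cup [0.6056 0.1633] along 0.10234453412992048 across 0.6188245683016549
plate [0.6197 0.0278] along -0.03388590407121101 across 0.6193970257478452
paddle [0.6146 0.0772] along 0.015776371808566142 across 0.6192286379783787
tcp [0.605  0.0734 0.1824] along 0.012916940107207321 across 0.6092837536527125
[[21 20 28 28 28 27 20 19 19 19 20 17 10  0]
 [18 20 19 27 27 28 22 20 20 20 19 19 12  0]
 [21 20 20 27 29 28 24 19 19 19 20 19 13  0]
 [20 19 19 28 28 28 25 19 19 20 20 19 15  8]
 [19 20 19 28 28 28 25 20 20 20 20 19 17  9]]
-0.008723130833493246
mark depth 53 0.0612399430953744
scene mark 23 0.06255875221905727 0.643706601955709
scene ptr 44 -0.01004684599282478 0.6331692744337429
scene2 mark 22 0.0620022071985801 0.6450761374529679
scene2 ptr 45 -0.011644412878480625 0.6333792448951346
```

From the wrist view the leg has to be drawn 70 mm. I'll centre on grip_mid at (0.617, 0.0525) with a 66 mm opening and descend.

```bash
python3 -m jog '{"grip":[76,76,76,76,76,76,76,76,76,76],"slide":[[4,-7,0],[4,-7,0],[4,-7,0],[0,0,0],[0,0,-10],[0,0,-15],[0,0,-15],[0,0,-5],[0,0,0],[0,0,0]],"twist":[0.7,0,0,0,0,0,0,0,0,0]}'
python3 - <<'E'
from m import *
np.set_printoptions(suppress=True,precision=4)
o=robot.observe();t=o["tool_pos"];q=o["eef_rot"];print(t,q,o["finger_gap"]*94)
a=np.radians(5.7);e=np.array([-np.sin(a),np.cos(a)]);x=np.array([np.cos(a),np.sin(a)])
print("along",t[:2]@e,"across",t[:2]@x,"yaw",np.degrees(2*np.arctan2(q[2],q[1])))
c=robot.calibration("wrist");im,d=robot.grab_frame("wrist");R=cloud(c,d)
m=(R[...,2]>.104)&(R[...,2]<.113)&(R[...,0]>.59)&(R[...,0]<.645)&(R[...,1]>0.01)&(R[...,1]<.095)
n,l,s,_=cv2.connectedComponentsWithStats(m.astype(np.uint8))
for i in range(1,n):
    p=R[l==i]
    if len(p)>40:print(s[i],p.mean(0),p[:,:2].mean(0)@e,(p[:,:2]@e).min(),(p[:,:2]@e).max(),p[:,:2].mean(0)@x)
E
```

```text
t: 9.35
tool_pos: [0.617, 0.0521, 0.1373]
eef_rot: [-0.0, 0.999, 0.05, -0.0]
wrist_force: [0.0, -0.0, -0.3]
finger_gap: 0.7
gripper_force: 0.0
[0.617  0.0521 0.1373] [-0.      0.9988  0.0498 -0.0001] 65.84150560581483
along -0.009452279248573973 across 0.6191424085579516 yaw 5.709529351118242
[314 211  11  49 479] [0.6202 0.0275 0.1088] -0.0342246946670626 -0.03763367768694666 -0.03135165186043128 0.6198664533831757
[236 212  12  48 474] [0.6151 0.0767 0.1088] 0.01523295216151796 0.012337993284598926 0.01864234057501435 0.619665153935534
```

```bash
python3 -m jog '{"grip":[76,76,76,76,76,76,76,76,76,76],"slide":[[0,0,-5],[0,0,-10],[0,0,-12],[0,0,-12],[0,0,-12],[0,0,-10],[0,0,-6],[0,0,-2],[0,0,0],[0,0,0]],"twist":[0,0,0,0,0,0,0,0,0,0]}' && python3 -m jog '{"grip":[76,76,76,76,76,76,76,76,76,76],"slide":[[0,3,0],[0,3,0],[-1,4,0],[0,6,0],[-1,8,0],[-1,8,0],[-1,8,0],[0,6,0],[-1,5,0],[0,3,0]],"twist":[0,0,0,0,0,0,0,0,0,0]}'
```

```text
t: 10.4
tool_pos: [0.6176, 0.052, 0.069]
eef_rot: [0.0, 0.999, 0.05, 0.001]
wrist_force: [0.7, -0.1, 0.7]
finger_gap: 0.703
gripper_force: 0.0
t: 11.4
tool_pos: [0.6122, 0.1065, 0.0689]
eef_rot: [0.0, 0.999, 0.05, 0.0]
wrist_force: [0.6, -4.8, 4.2]
finger_gap: 0.699
gripper_force: 2.3
```

```bash
python3 -m jog '{"grip":[76,76,76,76,76,76,76,76,76,76],"slide":[[0,3,0],[-1,4,0],[0,4,0],[-1,4,0],[0,3,0],[0,1,0],[0,0,0],[0,0,0],[0,0,0],[0,0,0]],"twist":[0,0,0,0,0,0,0,0,0,0]}'
cat > ck.py <<'E'
from m import *
np.set_printoptions(suppress=True,precision=4)
import sys
a=np.radians(5.7);e=np.array([-np.sin(a),np.cos(a)]);x=np.array([np.cos(a),np.sin(a)])
o=robot.observe();t=o["tool_pos"];print("tcp along",t[:2]@e,"across",t[:2]@x,"gap",o["finger_gap"]*94,o["wrist_force"],o["gripper_force"])
c=robot.calibration("wrist");im,d=robot.grab_frame("wrist");R=cloud(c,d);cv2.imwrite("pics/"+sys.argv[1],im[...,::-1])
A=R[...,:2]@e;X=R[...,:2]@x;Z=R[...,2]
for n,(x0,x1,z0,z1) in dict(ptr=(.634,.650,.036,.044),mark=(.642,.665,.0255,.032),plates=(.600,.637,.104,.113)).items():
    m=(X>x0)&(X<x1)&(Z>z0)&(Z<z1)&(A>.0)&(A<.11)
    n_,l,s,ce=cv2.connectedComponentsWithStats(m.astype(np.uint8))
    for i in range(1,n_):
        if s[i,4]>15: print(n,s[i],"along",A[l==i].mean(),A[l==i].min(),A[l==i].max())
E
python3 ck.py w5.png
```

```text
t: 12.4
tool_pos: [0.6097, 0.1251, 0.0681]
eef_rot: [-0.0, 0.999, 0.05, -0.0]
wrist_force: [1.9, -2.0, 3.2]
finger_gap: 0.698
gripper_force: 1.6
tcp along 0.06396594955732421 across 0.6190717149713937 gap 65.60470482733015 [ 1.8891 -1.9617  3.1706] 1.563756912946701
ptr [287 189   5  26 121] along 0.05837929169515264 0.05705877753083711 0.05967557458111773
mark [283 164   5  34 158] along 0.06088560981505605 0.05948760719449004 0.06210518506053491
plates [230 254  16  68 945] along 0.0829404189635003 0.08009245675841506 0.08639746990570141
plates [ 338  254   46   67 1320] along 0.031857384430563705 0.018220182223953763 0.03685943764783349
plates [178 266  34  43 400] along 0.09983544950253868 0.09604834083201808 0.10836248612508845
```

View pics/w5.png

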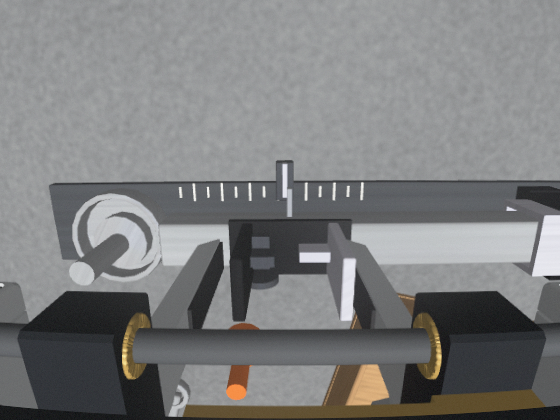

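The pointer is 2.5 mm short of the mark, and the foot is upright in the cup. I'll advance it, then narrow the gap while backing off the TCP so the plate face stays put.

```bash
python3 -m jog '{"grip":[76,76,76,76,82,88,94,100,100,100],"slide":[[0,1,0],[0,1,0],[0,0.5,0],[0,0,0],[0,-1,0],[0,-1,0],[0,-1,0],[0,-1,0],[0,0,0],[0,0,0]],"twist":[0,0,0,0,0,0,0,0,0,0]}'
python3 ck.py w6.png
```

```text
t: 13.45
tool_pos: [0.6098, 0.1233, 0.0681]
eef_rot: [0.0, 0.999, 0.05, -0.0]
wrist_force: [0.7, -5.0, -1.8]
finger_gap: 0.613
gripper_force: 2.2
tcp along 0.06215570542519123 across 0.6190567452063614 gap 57.621322393886814 [ 0.6823 -5.0455 -1.78  ] 2.201675623655319
ptr [280 189   5  26 124] along 0.06094922140073225 0.05968667803108658 0.06222008700953387
mark [280 164   5  23 115] along 0.060920084554348046 0.05961225083162846 0.06222452143698658
plates [ 329  253   46   68 1262] along 0.03441054778159092 0.02067738114361266 0.03937132906359806
plates [ 189  254   48   68 1360] along 0.08792963764621468 0.08263891636906086 0.10233861988796017
```

The pointer is on the mark, off by less than 0.1 mm. I'm shutting the lever in step with the TCP backing off.

```bash
python3 -m jog '{"grip":[105,110,115,120,125,130,135,140,255,255],"slide":[[0,-0.9,0],[0,-0.9,0],[0,-0.9,0],[0.5,-0.9,0],[0,-0.9,0],[0,-0.9,0],[0,-0.9,0],[0,-1,0],[0,0,0],[0,0,0]],"twist":[0,0,0,0,0,0,0,0,0,0]}'
python3 ck.py w7.png
```

```text
t: 14.5
tool_pos: [0.6106, 0.1161, 0.0682]
eef_rot: [-0.0, 0.999, 0.05, 0.0]
wrist_force: [2.6, -5.0, -6.3]
finger_gap: 0.442
gripper_force: 30.0
tcp along 0.05486276901840359 across 0.619094910269113 gap 41.538459286766276 [ 2.562  -4.9985 -6.288 ] 30.004194974899292
ptr [268 189   5  25 121] along 0.0611751235278247 0.05983664260338434 0.06253637104354184
mark [269 164   5  34 115] along 0.06075121092031522 0.05947912491075145 0.062122944001729866
plates [ 206  253   44   69 1208] along 0.07370132796137628 0.06902909111979133 0.08705026167001277
plates [ 312  254   45   67 1164] along 0.03478436625897249 0.021633026981705702 0.0396128998982745
```

The gap is 41.5 mm (lever shut), the grip force is 30 N and the pointer is 0.4 mm from the mark. I'll settle for one second, check and hand in.

```bash
python3 -m jog '{"grip":[255,255,255,255,255,255,255,255,255,255],"slide":[[0,0,0],[0,0,0],[0,0,0],[0,0,0],[0,0,0],[0,0,0],[0,0,0],[0,0,0],[0,0,0],[0,0,0]],"twist":[0,0,0,0,0,0,0,0,0,0]}'
python3 ck.py w8.png && python3 -c "
from station import robot
print(robot.job_done())"
```

```text
t: 15.55
tool_pos: [0.6106, 0.1161, 0.0682]
eef_rot: [-0.0, 0.999, 0.05, 0.0]
wrist_force: [2.7, -4.3, -6.0]
finger_gap: 0.437
gripper_force: 30.0
tcp along 0.05484967056394389 across 0.6190833403565109 gap 41.05703413759156 [ 2.747  -4.3414 -6.021 ] 30.00416100025177
ptr [268 189   5  26 125] along 0.061191047801261944 0.059845349781828115 0.06253682382749415
mark [269 164   5  34 115] along 0.06073672775471098 0.059447483626581046 0.06214595903492809
plates [ 312  253   45   68 1174] along 0.0347853940450369 0.021551333608369465 0.03960678531009341
plates [ 206  254   45   68 1208] along 0.07370193751598975 0.06907543596170211 0.08693643124710576
the job is handed in; nothing more can be done
None
```

I handed the job in at about 15.6 s: the foot is let go in the cup, the pointer is about 0.5 mm from the mark, and the lever is shut (41 mm over both faces) with the gripper still squeezing at 30 N; no verdict came back.

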